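Tighten the print-bed clamp with its square key

ROBOT

A 6-joint arm with a two-finger parallel gripper is mounted at the origin on the work surface. World frame = base frame: x ahead of the robot, y to its left, z up, the work surface at z = 0. Lengths are in m, angles in rad, forces in N, time in s.
With the tool pointing down it reaches from about 0.325 to 0.775 m from the base axis. Payload 9.3 kg.
Tool frame: the origin (TCP) lies where the fingers leave the gripper's body, on its centre line; the fingertips stand 73 mm ahead of it and the grasp point (between the pads) lies robot.pinch_z ahead of it (robot.pinch_z is the distance from the TCP to the grasp point, in m); y points along the fingers, z is the direction in which the jaws open and shut, and the axes are right-handed (so a half turn about y gives the same grasp; the last joint's range is limited). The gripper opens to 85 mm and grips with 20 to 120 N. Pads are 22 mm wide; open, the fingers measure 114 mm over their backs; the gripper's body (76 mm by 85 mm) begins 54 mm behind the grasp point. The pads swing forward as they close: fully open they stand 13 mm farther back than shut.
Start: joints at [-1.447, 0.259, 0.021, 1.334, 0, 1.418], TCP at [0.15, -0.529, 0.304] pointing down, gripper open.
Joint ranges: [-3.04, 3.04], [-0.91, 1.82], [-1.04, 1.36], [-1.92, 1.95], [-1.52, 1.45], [-3.14, 3.14]. Speed limits (rad/s): [2.22, 2.22, 2.79, 3.14, 3.14, 3.14].

INTERFACE

Orientations are given as a rotation vector (axis times angle).
In Python, from rig import robot gives the robot as it stands.
- The arm moves only by the tool arm_command, never from a script. Its argument "deltas" is a list of rows, each a list of 2 entries, a list of its own where there are three numbers: the shift along the tool's x, y, z in m, then the turn about the tool's y in degrees. A call has 1 to 12 rows; each row shifts and turns the commanded pose from where the row before left it, along the tool's axes as they then stand; what a row does not reach is not made up. A row lasts 1/12 s, in which the tool goes at most 41.7 mm and 7.16 degrees, less where a joint would pass 70% of its speed; a pose out of reach is approached as far as the arm can. A call is refused whole if a number of a shift passes 0.0417 or a number of a turn 7.16, either way. A call with a gripper value outside its range is refused whole. "fingers" is the opening, from -1 (shut) to 1 (fully open), so that 0 is half open, set as the call begins (left out, the last holds). The fingers move at their own pace and stop on an object; "force" is the grip in N (left out, the last holds). Time passes only in rows, so rows that do not move let the fingers close. It gives the time, the measured TCP pose, the force and the opening at its end, in the units of the state.
- robot.state(): the state, without advancing time (a new reading comes with each control period).
- robot.get_image(name): name is "scene" or "top"; returns the picture (420x560x3 uint8, red, green, blue); there is no depth.
- robot.camera_params(name): a dict with "camera_matrix" (3x3 intrinsics, pixels), "xyz" and "rotation" of the camera in the world. Camera axes: x right, y up, looking along -z (the intrinsics and any distortion apply to the point x, -y, -z); pixel columns grow to the right and rows downward; lengths in m; the calibration is good to about 2 mm. A picture is of the moment at which its call begins. camera_params takes no time and is no camera call.
- robot.finish_job(): hands the job in, once; it reports no verdict.
The state is a dict: "time_s": time; "joints": joint angles; "joint_velocities": joint speeds; "joint_torque": joint torques, N m; "tcp_pos": TCP position; "tool_rot": TCP orientation; "wrist_force": force on the tool from outside, world axes, zero at the start; "torque": the same for the moment, N m; "grip_width": opening from 0.0 (shut) to 1.0 (fully open).
Only numpy, scipy, OpenCV 4.12 (cv2) and the standard library are available. Lean on these libraries where they do the work, as an engineer would, in place of code of your own. Each camera call takes 0.05 s, during which the arm holds its last target. There are 200 camera calls.

TASK

Take the blue-handled square key from its wooden rest, feel it gently down into the square socket in the window of the green print-bed clamp without ramming the sprung socket down towards the bottom of its travel, and once it is fully home turn it clockwise (seen from above) to the stop. Leave the key standing in the socket, let go, and do not disturb the yellow key or the other things on the bench.

Things in the scene. Friction and masses are not known exactly. Their poses are not given: they have to be found in the camera images.
- key_mid (a point): Centre of the blue-handled key, on its axis, 55 mm above its tip. The key is 110 mm tall, about 160 g: a 12 x 12 mm square steel shank 86 mm long, pointing down, its sides along the point's x and y, and on top a blue T handle, a bar 64 mm long (along y), 14 mm thick (along x), 24 mm high, its centre 43 mm above this point. z points up the key.
- key_tip (a point): Centre of the blue key's lower end (the end that goes into the socket); same axes as key_mid.
- window (a point): Centre of the open mouth of the square window, 64 x 64 mm, in the top of the fixed green clamp block (140 x 140 mm, 55 mm high); z up, x towards the wooden printing block on the same bed. A brass nut with the square socket lies in it, its face 8 mm below the mouth. With the key fully home its tip is 26 mm below the mouth (24 is enough).
- clamp: The fixed clamp, origin under the window's centre. Its greased brass nut (34 x 34 mm) has a square socket 14 mm wide (1 mm play each side of the key), 18 mm deep, mouth bevelled 1.5 mm. The nut floats: its centre is up to 4.5 mm off the window's centre along x and, separately, along y; this differs every time, is not measured, and stays put during the work: find it by sight or feel.
- key_rest: Fixed wooden rest of the blue key, 60 x 60 x 40 mm, origin under its centre. The key stands upright in a square well 35 mm deep with 1.5 mm play each side: lift it straight up more than 35 mm to free it.
- lock (a joint): Turn of the brass nut, rad, growing clockwise seen from above. At 0 the socket's sides are parallel to the window's x and y. It starts between 0 and 0.25; the stop is at 1.3, tight is above 1.15. It resists with 0.2 to 0.3 N m and stays where it is left. The key has about 0.19 rad of rotary play in the socket either way.
- spindle (a joint): How far the sprung nut is pressed down, m: 0 at rest, 0.012 at the bottom. The spring takes about 2.5 N to start moving and 1.2 N more per mm (6 N at 3 mm, 9.5 N at 6 mm, 13 N at 9 mm). More than 9 mm counts as ramming it; the nut springs back up when the key drops into the socket.
- other_key_mid (a point): Centre of a yellow-handled key of the same shape with a 17 mm shank (too big for the socket), standing in a rest of the same form. The two rests may change places. Leave alone.
- ink_tin: Ink tin, 72 mm across, 70 mm high, origin under its centre. Leave alone.
- ink_jar: Ink jar, 60 mm across, 80 mm high, origin under its centre. Leave alone.
- mug: White mug, 80 mm across, 90 mm high, origin under its centre. Leave alone.
- bottle: Bottle, 60 mm across, 170 mm high, origin under its centre. Leave alone.
- scraper: Ink scraper lying flat on the bench. Leave alone.
- furniture: Dark wooden spacer stick, 20 x 120 x 18 mm, lying flat, long along its y. Leave alone.
Things that resemble listed ones, but are neither listed nor needed, are in the scene too. Of the things that look like the part that bears key_mid, the middle-sized one is meant.

How it is judged:
On the way, in this order (a step that is already met when the one before it is completed fails the run):
1. the blue key is fully home in the socket, before the nut is turned (z of key_tip in the frame of window below -0.0235 m and horizontal distance between key_tip and window below 0.01 m and angle between key_mid's own z axis and vertical below 0.2 rad and value of joint lock below 0.5 rad), for 0.2 s.
2. the nut is turned to its stop with the key in it (z of key_tip in the frame of window below -0.0235 m and horizontal distance between key_tip and window below 0.01 m and angle between key_mid's own z axis and vertical below 0.2 rad and value of joint lock above 1.15 rad), for 0.2 s.
At the end, for the whole second after the job is handed in: The nut is turned past 1.15 rad, the blue key is left standing in its socket (tip at least 23.5 mm below the window's mouth and within 10 mm of its centre, leaning less than 0.2 rad), and the spindle has sprung back to within 4 mm of its rest (all of step 2 and value of joint spindle below 0.004 m); the robot touches nothing.
It fails at once if the sprung nut is rammed down more than 9 mm (13 N) (value of joint spindle above 0.009 m).
It fails at once if the yellow key or another bystander is moved more than 15 mm (distance of any of other_key_mid, ink_tin, ink_jar, mug, bottle, scraper, furniture from where it was at the start of the episode above 0.015 m).
It also fails if it takes over 72 s, if anything falls off the work surface, if the arm or the gripper's body presses on something with over 40 N, if the wrist force passes 120 N, or if a joint passes its speed limit or range.

## Working session

There is one attempt and no reset: what is moved stays moved. The work goes in short steps, Python scripts to look and compute and a tool call to move; the robot and the scene stay as the last step left them, time stands still between calls to the robot, and variables do not carry over. Pictures are saved under pics/ and viewed, about 8 in all and at most 12, crops included, and the job is handed in when it is done.

Besides the shell and the picture viewer there is one more tool, called after ">>>" by a JSON object that holds its "op" and its "data". arm_command: Moves the arm, as the interface text tells. Its arguments: {"type":"object","properties":{"deltas":{"type":"array","items":{"type":"array"}},"fingers":{"type":"number"},"force":{"type":"number"}},"required":["deltas"]}

```bash
mkdir -p pics; ls
python3 - <<'E'
from rig import robot
import cv2
for n in ("scene","top"):
    im=robot.get_image(n); cv2.imwrite(f"pics/{n}0.png",im[:,:,::-1]); print(n,robot.camera_params(n))
print(robot.state(), robot.pinch_z)
E
```

```text
pics
scene {'camera_matrix': array([[406.10000598,   0.        , 274.21921165],
       [  0.        , 406.10000598, 207.64617594],
       [  0.        ,   0.        ,   1.        ]]), 'xyz': array([ 1.13042482, -0.58264581,  0.88207556]), 'rotation': array([0.72752515, 0.31687373, 0.75586221])}
top {'camera_matrix': array([[455.13280509,   0.        , 280.61312918],
       [  0.        , 455.13280509, 217.01168888],
       [  0.        ,   0.        ,   1.        ]]), 'xyz': array([ 0.41540786, -0.01758119,  1.60078456]), 'rotation': array([ 0.0580671 , -0.08808967, -1.59612353])}
{'time_s': 0.1, 'joints': array([-1.44660358e+00,  2.59146932e-01,  2.08296539e-02,  1.33367561e+00,
       -1.55020470e-05,  1.41820101e+00]), 'joint_velocities': array([-3.79156598e-04, -1.94668973e-03,  2.71259208e-03, -5.68171013e-05,
        2.80102911e-04,  4.50795741e-04]), 'joint_torque': array([ 5.89707532e-03, -5.56693411e+01,  3.45070016e+01,  1.16503259e-02,
       -1.07989104e-04,  1.71559407e-05]), 'tcp_pos': array([ 0.15027175, -0.52890787,  0.30331741]), 'tool_rot': array([-0.28876804,  2.07448951, -2.0719846 ]), 'wrist_force': array([-0.21073383,  0.27875639, -0.42341054]), 'torque': array([ 0.02202312,  0.01225368, -0.05331124]), 'grip_width': 0.9998529406249212} 0.0539
```

View pics/scene0.png

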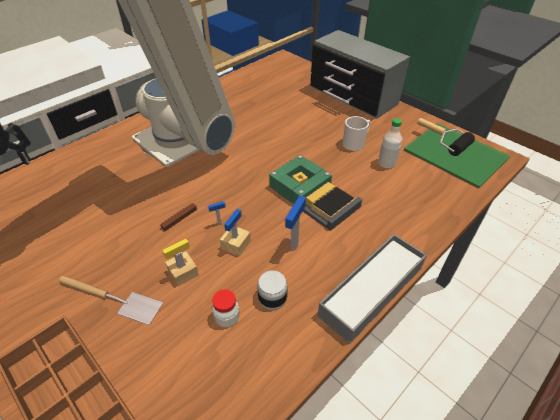

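View pics/top0.png

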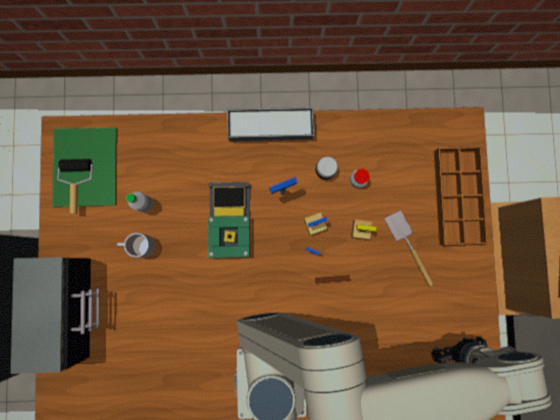

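The blue key in a rest is near scene (233,225) / top (316,222). The clamp window is near scene (300,177) / top (230,237). The yellow key is at top (364,229). There are two free-standing blue decoys, a big one at (284,186) and a small one at (314,251).

```bash
cat > h.py <<'E'
import numpy as np, cv2
from scipy.spatial.transform import Rotation as R
from rig import robot
P={n:robot.camera_params(n) for n in("scene","top")}
def ray(n,uv):
    p=P[n];K=p["camera_matrix"]
    d=np.array([(uv[0]-K[0,2])/K[0,0],-(uv[1]-K[1,2])/K[1,1],-1.])
    return np.array(p["xyz"]),R.from_rotvec(p["rotation"]).apply(d)
def onz(n,uv,z):
    o,d=ray(n,uv); return o+d*(z-o[2])/d[2]
def tri(a,b):
    (o1,d1),(o2,d2)=ray("scene",a),ray("top",b)
    s=np.linalg.lstsq(np.stack([d1,-d2],1),o2-o1,rcond=None)[0]
    p,q=o1+s[0]*d1,o2+s[1]*d2
    return (p+q)/2,np.linalg.norm(p-q)
def proj(n,X):
    p=P[n];K=p["camera_matrix"]
    c=R.from_rotvec(p["rotation"]).inv().apply(np.array(X)-p["xyz"])
    return np.array([K[0,2]-K[0,0]*c[...,0]/c[...,2],K[1,2]+K[1,1]*c[...,1]/c[...,2]]).T
def comps(im,lo,hi,box,amin=8):
    """colour blobs (HSV) in box x0,y0,x1,y1: centre, area, minAreaRect, corner list"""
    x0,y0,x1,y1=box
    m=cv2.inRange(cv2.cvtColor(im,cv2.COLOR_RGB2HSV)[y0:y1,x0:x1],lo,hi)
    n,l,s,c=cv2.connectedComponentsWithStats(m)
    out=[]
    for i in range(1,n):
        if s[i,4]>=amin:
            pts=np.argwhere(l==i)[:,::-1].astype(np.float32)
            out.append((c[i]+[x0,y0],s[i,4],cv2.minAreaRect(pts),pts+[x0,y0]))
    return sorted(out,key=lambda t:-t[1])
E
python3 - <<'E'
from h import *
S=cv2.imread("pics/scene0.png")[:,:,::-1].copy();T=cv2.imread("pics/top0.png")[:,:,::-1].copy()
for n,im,bs in(("scene",S,[(222,205,246,232),(265,150,335,210)]),("top",T,[(300,205,332,240),(205,212,255,262)])):
    b=comps(im,(105,120,60),(130,255,255),bs[0])
    print(n,"blue",[(x[0],x[1],x[2]) for x in b])
    g=comps(im,(65,60,20),(95,255,255),bs[1]); print("green",[(x[0],x[1],x[2]) for x in g])
    y=comps(im,(15,110,80),(35,255,255),bs[1],4); print("brass",[(x[0],x[1],x[2]) for x in y])
a=cv2.resize(S[150:260,205:335],None,fx=6,fy=5.45,interpolation=cv2.INTER_CUBIC)
a=cv2.resize(S[150:212,260:345],(510,372),interpolation=cv2.INTER_CUBIC)
b=cv2.resize(T[180:265,205:335],(780,510),interpolation=cv2.INTER_CUBIC)
cv2.imwrite("pics/c1.png",a[:,:,::-1]);cv2.imwrite("pics/c2.png",b[:,:,::-1])
E
```

```text
scene blue [(array([232.25308642, 219.68518519]), np.int32(162), ((10.5600004196167, 14.420001029968262), (7.800000190734863, 23.200000762939453), 36.869895935058594)), (array([222.875, 205.875]), np.int32(8), ((1.0, 1.0), (2.0, 2.0), 90.0))]
green [(array([297.71533825, 178.63764233]), np.int32(1493), ((33.414703369140625, 28.00882339477539), (37.88806915283203, 56.52532196044922), 57.528804779052734))]
brass [(array([318.70820669, 194.54711246]), np.int32(329), ((53.846153259277344, 44.23076629638672), (18.30510711669922, 32.172611236572266), 33.690067291259766)), (array([299.88793103, 177.04310345]), np.int32(116), ((34.750003814697266, 27.25), (12.727920532226562, 10.60660171508789), 45.0)), (array([331. , 179.5]), np.int32(4), ((66.0, 29.5), (3.0, 0.0), -90.0)), (array([269. , 182.5]), np.int32(4), ((4.0, 32.5), (3.0, 0.0), -90.0))]
top blue [(array([317.19354839, 221.59677419]), np.int32(62), ((17.36861228942871, 16.638687133789062), (3.502866268157959, 18.026947021484375), 70.01689147949219))]
green [(array([228.78571429, 236.32417582]), np.int32(1274), ((24.0, 23.5), (41.0, 40.0), 90.0))]
brass [(array([227.92307692, 213.69230769]), np.int32(130), ((23.5, 2.0), (4.0, 29.0), 90.0)), (array([229.36607143, 236.36607143]), np.int32(112), ((24.389999389648438, 24.26999855041504), (11.030865669250488, 10.889445304870605), 8.130102157592773)), (array([207. , 236.5]), np.int32(20), ((2.0, 24.5), (19.0, 0.0), -90.0)), (array([207.25, 255.5 ]), np.int32(4), ((2.1999993324279785, 43.59999465942383), (3.1622774600982666, 0.6324554085731506), 71.56504821777344))]
```

View pics/c1.png

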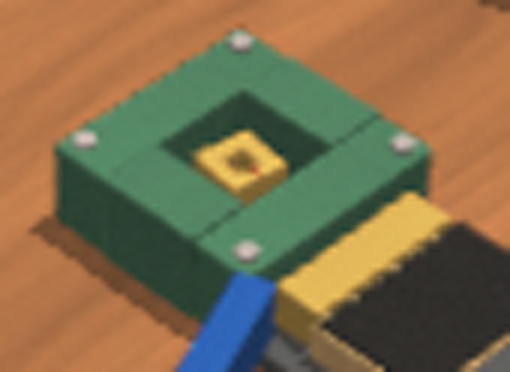

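View pics/c2.png

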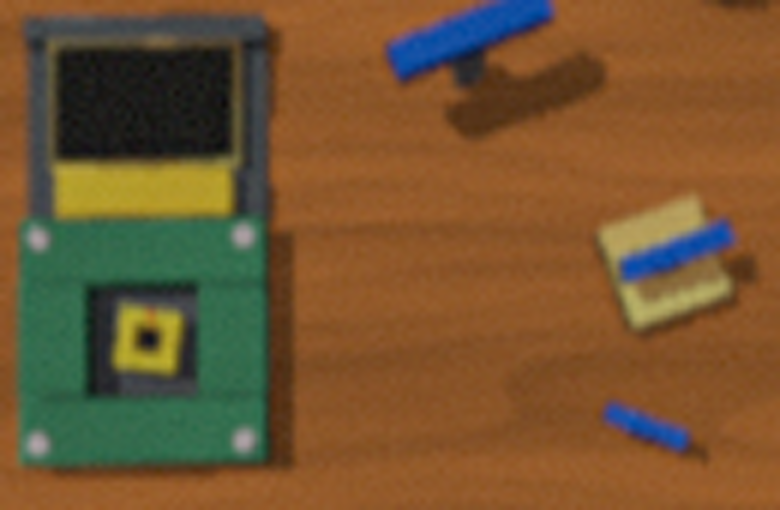

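c1 shows the nut top centred near scene (300.2,176.8), with four screws at the block's corners. c2 shows the nut at top (229.4,236.1), turned slightly clockwise, and the screws' centre at (228.0,236.1). The blue handle lies along the long axis at about 20° in the image.

Run:
```python
from h import *
np.set_printoptions(precision=4,suppress=True)
S=cv2.imread("pics/scene0.png")[:,:,::-1].copy();T=cv2.imread("pics/top0.png")[:,:,::-1].copy()
c1=lambda x,y:np.array([(x+.5)/6-.5+260,(y+.5)/6-.5+150]); c2=lambda x,y:np.array([(x+.5)/6-.5+205,(y+.5)/6-.5+180])
s=[c1(84,139),c1(241,41),c1(403,143),c1(247,250)]; t=[c2(37,238),c2(37,443),c2(243,440),c2(243,236)]
# order guess: print planes
for q in s: print("scr scene",onz("scene",q,.056))
for q in t: print("scr top",onz("top",q,.056))
print("nut tri",tri(c1(241,160.5),c2(149,338.5)), onz("scene",c1(241,160.5),.047),onz("top",c2(149,338.5),.047),onz("top",(229.37,236.37),.047))
nc=[onz("top",c2(*q),.047) for q in((118,303),(186,310),(180,374),(113,367))];print("nut corners",np.array(nc))
nc=[onz("scene",c1(*q),.047) for q in((247,130),(289,163),(240,190),(193,157))];print("nut corners sc",np.array(nc))
b=comps(T,(105,120,60),(130,255,255),(300,205,332,240))[0]
bs=comps(S,(105,120,60),(130,255,255),(222,205,246,232))[0]
print("key tri",tri(bs[0],b[0]),onz("top",b[0],.112),onz("scene",bs[0],.105))
v=cv2.boxPoints(b[2])+np.array([300,205]); w=np.array([onz("top",q,.112)for q in v]);print(w)
y=comps(T,(18,60,100),(35,160,255),(300,205,335,240));print("rest",[(q[0],q[1],q[2]) for q in y])
```

```text
scr scene [0.4365 0.0781 0.056 ]
scr scene [0.4382 0.1945 0.056 ]
scr scene [0.5545 0.1928 0.056 ]
scr scene [0.553  0.0771 0.056 ]
scr top [0.5571 0.1886 0.056 ]
scr top [0.4414 0.1901 0.056 ]
scr top [0.4399 0.0744 0.056 ]
scr top [0.5553 0.0721 0.056 ]
nut tri (array([0.4997, 0.1278, 0.0498]), np.float64(0.002566457867013186)) [0.4984 0.1313 0.047 ] [0.499  0.1271 0.047 ] [0.4977 0.1273 0.047 ]
nut corners [[0.5197 0.1444 0.047 ]
 [0.5147 0.1058 0.047 ]
 [0.4784 0.1099 0.047 ]
 [0.4834 0.1478 0.047 ]]
nut corners sc [[0.484  0.1511 0.047 ]
 [0.5171 0.1475 0.047 ]
 [0.5137 0.1143 0.047 ]
 [0.479  0.1156 0.047 ]]
key tri (array([ 0.536 , -0.1679,  0.1056]), np.float64(0.0010233287813292105)) [ 0.5352 -0.1677  0.112 ] [ 0.5359 -0.1672  0.105 ]
[[ 0.5311 -0.1383  0.112 ]
 [ 0.55   -0.1947  0.112 ]
 [ 0.539  -0.1983  0.112 ]
 [ 0.5202 -0.1418  0.112 ]]
rest [(array([314.7797, 223.9559]), np.int32(227), ((15.299999237060547, 18.399999618530273), (18.024980545043945, 18.657434463500977), 71.56504821777344))]
```

```bash
cat >> h.py <<'E'
def plan(target,zyaw=None,pos=None,rot=None):
    """shift in tool axes to bring the TCP to target; turn (deg about tool y) to bring tool z to zyaw"""
    s=robot.state(); p=s["tcp_pos"] if pos is None else pos
    r=R.from_rotvec(s["tool_rot"] if rot is None else rot); M=r.as_matrix()
    d=r.inv().apply(np.array(target)-p)
    yaw=np.arctan2(M[1,2],M[0,2])
    print("t %.2f tcp"%s["time_s"],p.round(4),"zyaw %.3f"%yaw,"q1,q6",s["joints"][[0,5]].round(3),"y",M[:,1].round(3),"F",s["wrist_force"].round(1),"w %.3f"%s["grip_width"])
    print("shift now",d.round(4))
    if zyaw is not None:
        # turn +a about tool y (down) = yaw - a
        a=(yaw-zyaw+np.pi/2)%np.pi-np.pi/2
        print("turn deg %.1f (or +-180)"%np.degrees(a),"shift after turn",(r*R.from_rotvec([0,a,0])).inv().apply(np.array(target)-p).round(4))
E
python3 - <<'E'
from h import *
T=cv2.imread("pics/top0.png")[:,:,::-1].copy()
b=comps(T,(105,120,60),(130,255,255),(300,205,332,240))[0]
w=np.array([onz("top",q,.113)for q in b[3]])[:,:2]
c=np.cov(w.T);l,v=np.linalg.eigh(c);v=v[:,1];print("bar yaw",np.arctan2(-v[0],v[1]),np.arctan2(v[0],-v[1]))
plan([.5357,-.1675,.103+.0539+.08],0.323)
E
```

```text
bar yaw 0.33337981812268164 -2.8082128354671116
t 0.10 tcp [ 0.1503 -0.5289  0.3033] zyaw -1.294 q1,q6 [-1.447  1.418] y [-0.     0.001 -1.   ] F [-0.2  0.3 -0.4] w 1.000
shift now [-0.4695  0.0668 -0.2422]
turn deg 87.4 (or +-180) shift after turn [ 0.2203  0.0668 -0.4802]
```

>>> {"op": "arm_command", "data": {"deltas": [[[0,0,0],7.16],[[0,0,0],7.16],[[0,0,0],7.16],[[0,0,0],7.16],[[0,0,0],7.16],[[0,0,0],7.16],[[0,0,0],7.16],[[0,0,0],7.16],[[0,0,0],7.16],[[0,0,0],7.16],[[0,0,0],7.16],[[0,0,0],7.16]], "fingers": 0.2}}

```text
time_s: 1.1
tcp_pos: [0.1503, -0.529, 0.3035]
tool_rot: [-1.027, -1.457, 1.456]
wrist_force: [-0.1, 0.0, -0.7]
grip_width: 0.6
```

>>> {"op": "arm_command", "data": {"deltas": [[[0.009,0,-0.0195],1],[[0.018,0,-0.039],0],[[0.018,0,-0.039],0],[[0.018,0,-0.039],0],[[0.018,0,-0.039],0],[[0.018,0,-0.039],0],[[0.018,0,-0.039],0],[[0.018,0,-0.039],0],[[0.018,0,-0.039],0],[[0.018,0,-0.039],0],[[0.018,0,-0.039],0],[[0.018,0,-0.039],0]]}}

```text
time_s: 2.1
tcp_pos: [0.2958, -0.259, 0.3232]
tool_rot: [-0.966, -1.738, 1.502]
wrist_force: [1.2, 0.2, 0.2]
grip_width: 0.595
```

Run:
```python
from h import *
plan([.5357,-.1675,.103+.0539+.08],0.328)
```

```text
t 2.10 tcp [ 0.2958 -0.259   0.3232] zyaw -2.588 q1,q6 [-1.017  3.141] y [ 0.121  0.078 -0.99 ] F [1.2 0.2 0.2] w 0.595
shift now [-0.0487  0.1215 -0.2372]
turn deg 13.0 (or +-180) shift after turn [ 0.0057  0.1215 -0.2421]
```

The jaws took the long way round and joint 6 is at its range limit. I'm turning back by about 167° to the other equivalent grasp.

>>> {"op": "arm_command", "data": {"deltas": [[[0,0,0],-7],[[0,0,0],-7],[[0,0,0],-7],[[0,0,0],-7],[[0,0,0],-7],[[0,0,0],-7],[[0,0,0],-7],[[0,0,0],-7],[[0,0,0],-7],[[0,0,0],-7],[[0,0,0],-7],[[0,0,0],-7]]}}

```text
time_s: 3.1
tcp_pos: [0.2956, -0.26, 0.3233]
tool_rot: [-0.31, 1.961, -1.867]
wrist_force: [0.8, -0.2, -0.4]
grip_width: 0.6
```

>>> {"op": "arm_command", "data": {"deltas": [[[0,0,0],-7],[[0,0,0],-7],[[0,0,0],-7],[[0,0,0],-7],[[0,0,0],-7],[[0,0,0],-7],[[0,0,0],-7],[[0,0,0],-7],[[0,0,0],-7],[[0,0,0],-7],[[0,0,0],-7],[[0,0,0],-7]]}}

```text
time_s: 4.1
tcp_pos: [0.2957, -0.2599, 0.3233]
tool_rot: [-1.219, 0.883, -0.973]
wrist_force: [-0.8, 0.2, -0.2]
grip_width: 0.598
```

Run:
```python
from h import *
plan([.5357,-.1675,.103+.0539+.08],0.328)
```

```text
t 4.10 tcp [ 0.2957 -0.2599  0.3233] zyaw 0.348 q1,q6 [-1.018  0.202] y [ 0.121  0.077 -0.99 ] F [-0.8  0.2 -0.2] w 0.598
shift now [-0.0014  0.1215  0.2426]
turn deg 1.1 (or +-180) shift after turn [-0.0061  0.1215  0.2425]
```

>>> {"op": "arm_command", "data": {"deltas": [[[0,0.0,0.02],0],[[0,0.01,0.03],0],[[0,0.01,0.03],0],[[0,0.01,0.03],0],[[0,0,0],0],[[0,0,0],0]]}}

```text
time_s: 4.6
tcp_pos: [0.4027, -0.2205, 0.3083]
tool_rot: [-1.218, 0.887, -0.973]
wrist_force: [-0.3, -0.2, -0.1]
grip_width: 0.599
```

Run:
```python
from h import *
plan([.5357,-.1675,.103+.0539+.08],0.328); print(robot.state()["joints"].round(3))
```

```text
t 4.60 tcp [ 0.4027 -0.2205  0.3083] zyaw 0.344 q1,q6 [-0.753  0.474] y [ 0.119  0.078 -0.99 ] F [-0.3 -0.2 -0.1] w 0.599
shift now [-0.002   0.0907  0.1318]
turn deg 0.9 (or +-180) shift after turn [-0.0041  0.0907  0.1318]
[-0.753  0.073 -0.205  1.259  0.139  0.474]
```

The tool is left tilted about 8° tangentially, because the over-demand at joint 6's limit got baked into the pose. The mirror over-demand at the negative limit, at the same base angle, should undo it. I'm doing that in free space.

>>> {"op": "arm_command", "data": {"deltas": [[[0,0,-0.02],0],[[0,-0.01,-0.03],0],[[0,-0.01,-0.03],0],[[0,-0.01,-0.03],0],[[0,0,0],-7],[[0,0,0],-7],[[0,0,0],-7],[[0,0,0],-7],[[0,0,0],-7],[[0,0,0],-7],[[0,0,0],-7],[[0,0,0],-7]]}}

```text
time_s: 5.6
tcp_pos: [0.2947, -0.2603, 0.3236]
tool_rot: [-1.47, 0.104, -0.276]
wrist_force: [0.9, 0.4, 0.7]
grip_width: 0.6
```

>>> {"op": "arm_command", "data": {"deltas": [[[0,0,0],-7],[[0,0,0],-7],[[0,0,0],-7],[[0,0,0],-7],[[0,0,0],-7],[[0,0,0],-7],[[0,0,0],-7],[[0,0,0],-7],[[0,0,0],-7],[[0,0,0],-7],[[0,0,0],-7],[[0,0,0],-7]]}}

```text
time_s: 6.6
tcp_pos: [0.2948, -0.2603, 0.3236]
tool_rot: [-1.359, -1.065, 0.829]
wrist_force: [0.0, 0.8, -1.0]
grip_width: 0.602
```

>>> {"op": "arm_command", "data": {"deltas": [[[0,0,0],-7],[[0,0,0],-7],[[0,0,0],-7],[[0,0,0],-7],[[0,0,0],-7],[[0,0,0],-7],[[0,0,0],-7],[[0,0,0],-3],[[0,0,0],0]]}}

```text
time_s: 7.35
tcp_pos: [0.2953, -0.26, 0.3236]
tool_rot: [-0.969, -1.733, 1.501]
wrist_force: [-0.1, 0.3, 0.0]
grip_width: 0.597
```

Run:
```python
from h import *
plan([.5357,-.1675,.103+.0539+.08],0.328); print(robot.state()["joints"].round(3))
```

```text
t 7.35 tcp [ 0.2953 -0.26    0.3236] zyaw -2.592 q1,q6 [-1.019 -3.14 ] y [ 0.12   0.076 -0.99 ] F [-0.1  0.3  0. ] w 0.597
shift now [-0.0469  0.1217 -0.2384]
turn deg 12.7 (or +-180) shift after turn [ 0.0067  0.1217 -0.2429]
[-1.019 -0.029 -0.271  1.331  0.143 -3.14 ]
```

>>> {"op": "arm_command", "data": {"deltas": [[[0,0,0],-7],[[0,0,0],-7],[[0,0,0],0]]}}

```text
time_s: 7.6
tcp_pos: [0.3434, -0.2194, 0.324]
tool_rot: [-0.834, -1.824, 1.678]
wrist_force: [-0.2, 1.0, -0.2]
grip_width: 0.599
```

Run:
```python
from h import *
plan([.5357,-.1675,.103+.0539+.08],0.328); print(robot.state()["joints"].round(3))
```

```text
t 7.60 tcp [ 0.3434 -0.2194  0.324 ] zyaw -2.397 q1,q6 [-0.829 -3.142] y [ 0.092  0.042 -0.995] F [-0.2  1.  -0.2] w 0.599
shift now [-0.0888  0.1065 -0.1674]
turn deg 23.9 (or +-180) shift after turn [-0.0135  0.1065 -0.189 ]
[-0.829 -0.018 -0.256  1.302  0.097 -3.142]
```

>>> {"op": "arm_command", "data": {"deltas": [[[-0.009,0,0.034],0],[[-0.009,0,0.034],0],[[-0.009,0,0.034],0],[[0,0,0],0]]}}

```text
time_s: 7.93
tcp_pos: [0.3305, -0.2714, 0.3155]
tool_rot: [-0.872, -1.721, 1.66]
wrist_force: [-0.6, 0.3, 0.5]
grip_width: 0.602
```

Run:
```python
from h import *
plan([.5357,-.1675,.103+.0539+.08],0.328); print(robot.state()["joints"].round(3))
```

```text
t 7.93 tcp [ 0.3305 -0.2714  0.3155] zyaw -2.481 q1,q6 [-0.911 -3.141] y [ 0.057  0.008 -0.998] F [-0.6  0.3  0.5] w 0.602
shift now [-0.0414  0.091  -0.2215]
turn deg 19.1 (or +-180) shift after turn [ 0.0333  0.091  -0.2229]
[-0.911  0.026 -0.232  1.285  0.05  -3.141]
```

>>> {"op": "arm_command", "data": {"deltas": [[[0,0,0],7],[[0,0,0],7],[[0,0,0],7],[[0,0,0],7],[[0,0,0],7],[[0,0,0],7],[[0,0,0],7]]}}

```text
time_s: 8.52
tcp_pos: [0.3308, -0.2692, 0.316]
tool_rot: [-1.327, -1.109, 1.023]
wrist_force: [0.1, 0.0, 0.8]
grip_width: 0.602
```

>>> {"op": "arm_command", "data": {"deltas": [[[-0.02,0,0.01],0],[[-0.035,0,0.016],0],[[-0.035,0,0.016],0],[[-0.035,0,0.016],0],[[-0.035,0,0.016],0],[[-0.035,0,0.016],0],[[-0.035,0,0.016],0],[[-0.035,0,0.016],0],[[-0.015,0,0.006],0],[[0,0,0],0]]}}

```text
time_s: 9.35
tcp_pos: [0.15, -0.522, 0.3019]
tool_rot: [-1.325, -1.112, 1.025]
wrist_force: [0.4, 1.6, -0.2]
grip_width: 0.597
```

Run:
```python
from h import *
plan([.5357,-.1675,.103+.0539+.08],0.328); print(robot.state()["joints"].round(3))
```

```text
t 9.35 tcp [ 0.15   -0.522   0.3019] zyaw 2.946 q1,q6 [-1.47  -2.846] y [ 0.058  0.01  -0.998] F [ 0.4  1.6 -0.2] w 0.597
shift now [ 0.421   0.0911 -0.3052]
turn deg -30.0 (or +-180) shift after turn [ 0.2117  0.0911 -0.4749]
[-1.470e+00  2.460e-01 -1.000e-03  1.328e+00  5.900e-02 -2.846e+00]
```

>>> {"op": "arm_command", "data": {"deltas": [[[0,0,0],-6],[[0,0,0],-6],[[0,0,0],-4.8],[[0,0,0.034],0],[[0,0,0.034],0],[[0,0,0.034],0],[[0,0,0],0]]}}

```text
time_s: 9.93
tcp_pos: [0.1025, -0.5235, 0.2985]
tool_rot: [-1.208, -1.245, 1.216]
wrist_force: [1.2, -0.1, -0.2]
grip_width: 0.597
```

Run:
```python
from h import *
plan([.5357,-.1675,.103+.0539+.08],0.328); print(robot.state()["joints"].round(4))
```

```text
t 9.93 tcp [ 0.1025 -0.5235  0.2985] zyaw -3.116 q1,q6 [-1.543 -3.14 ] y [ 0.019  0.005 -1.   ] F [ 1.2 -0.1 -0.2] w 0.597
shift now [ 0.3443  0.0717 -0.4411]
turn deg -17.3 (or +-180) shift after turn [ 0.1975  0.0717 -0.5235]
[-1.5431  0.233  -0.0271  1.315   0.0195 -3.14  ]
```

>>> {"op": "arm_command", "data": {"deltas": [[[0,0,0.03],0],[[0,0,0.02],0],[[0,0,0],0]]}}

```text
time_s: 10.18
tcp_pos: [0.0794, -0.5247, 0.298]
tool_rot: [-1.211, -1.204, 1.199]
wrist_force: [-0.2, 0.2, -0.6]
grip_width: 0.604
```

Run:
```python
from h import *
plan([.5357,-.1675,.103+.0539+.08],0.328); print(robot.state()["joints"].round(4))
```

```text
t 10.18 tcp [ 0.0794 -0.5247  0.298 ] zyaw 3.132 q1,q6 [-1.579 -3.14 ] y [ 0.     0.004 -1.   ] F [-0.2  0.2 -0.6] w 0.604
shift now [ 0.3612  0.0626 -0.4529]
turn deg -19.3 (or +-180) shift after turn [ 0.191   0.0626 -0.547 ]
[-1.5790e+00  2.2940e-01 -3.3200e-02  1.3119e+00  3.0000e-04 -3.1404e+00]
```

>>> {"op": "arm_command", "data": {"deltas": [[[0.012,0,-0.015],0],[[0.024,0,-0.03],0],[[0.028,0,-0.034],0],[[0.03,0,-0.038],0],[[0.03,0,-0.038],0],[[0.03,0,-0.038],0],[[0.03,0,-0.038],0],[[0.03,0,-0.038],0],[[0.03,0,-0.038],0],[[0.03,0,-0.038],0],[[0.03,0,-0.038],0],[[0.03,0,-0.038],0]]}}

```text
time_s: 11.18
tcp_pos: [0.4557, -0.2306, 0.2998]
tool_rot: [-1.211, -1.207, 1.201]
wrist_force: [0.8, -1.4, 0.1]
grip_width: 0.601
```

>>> {"op": "arm_command", "data": {"deltas": [[[0.027,0,-0.032],0],[[0.01,0,-0.01],0],[[0,0,0],-6.5],[[0,0,0],-6.5],[[0,0,0],-6.3],[[0,0,0],0],[[0,0,0],0]]}}

```text
time_s: 11.77
tcp_pos: [0.4964, -0.1958, 0.2997]
tool_rot: [-1.035, -1.449, 1.442]
wrist_force: [0.7, 0.0, 0.1]
grip_width: 0.607
```

Run:
```python
from h import *
plan([.5357,-.1675,.103+.0539],0.328); print(robot.state()["joints"].round(4))
im=robot.get_image("scene");cv2.imwrite("pics/s2.png",im[:,:,::-1])
```

```text
t 11.77 tcp [ 0.4964 -0.1958  0.2997] zyaw -2.815 q1,q6 [-0.535 -2.432] y [ 0.001  0.004 -1.   ] F [0.7 0.  0.1] w 0.607
shift now [ 0.0137  0.1429 -0.0459]
turn deg -0.1 (or +-180) shift after turn [ 0.0137  0.1429 -0.046 ]
[-0.5346  0.232  -0.0253  1.3142  0.0039 -2.4321]
```

View pics/s2.png

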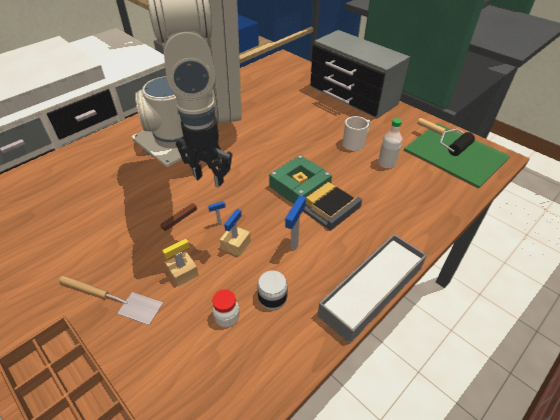

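The gripper is clear of everything, with its fingertips near (215,180) and the blue key at (233,220). Next I go over the key and down, with a look before closing.

>>> {"op": "arm_command", "data": {"deltas": [[[0.007,0,-0.023],0],[[0.007,0,-0.023],0],[[0,0.02,0],0],[[0,0.025,0],0],[[0,0.025,0],0],[[0,0.01,0],0],[[0,0,0],0],[[0,0,0],0]]}}

```text
time_s: 12.48
tcp_pos: [0.5355, -0.1678, 0.2203]
tool_rot: [-1.034, -1.45, 1.443]
wrist_force: [0.3, 0.7, 0.3]
grip_width: 0.596
```

Run:
```python
from h import *
plan([.5357,-.1675,.103+.0539],0.328)
S=robot.get_image("scene");T=robot.get_image("top")
a=cv2.resize(S[150:260,180:290],(440,440),interpolation=cv2.INTER_CUBIC)
b=cv2.resize(T[180:265,275:360],(360,360),interpolation=cv2.INTER_CUBIC)
c=np.zeros((440,800,3),np.uint8);c[:,:440]=a;c[:360,440:]=b
cv2.imwrite("pics/s3.png",c[:,:,::-1])
```

```text
t 12.48 tcp [ 0.5355 -0.1678  0.2203] zyaw -2.813 q1,q6 [-0.455 -2.354] y [ 0.001  0.004 -1.   ] F [0.3 0.7 0.3] w 0.596
shift now [ 0.      0.0634 -0.0002]
turn deg 0.0 (or +-180) shift after turn [ 0.      0.0634 -0.0002]
```

View pics/s3.png

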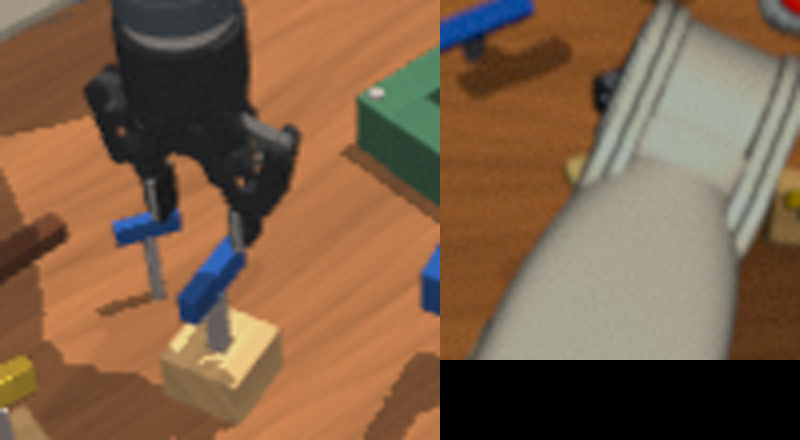

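s3 shows the fingers straddling the blue bar in the scene crop at (215,280). They are well clear of the small key and the yellow key. Descending and gripping.

>>> {"op": "arm_command", "data": {"deltas": [[[0,0.02,0],0],[[0,0.02,0],0],[[0,0.015,0],0],[[0,0.008,0],0],[[0,0,0],0],[[0,0,0],0]]}}

```text
time_s: 13.08
tcp_pos: [0.5359, -0.1677, 0.1578]
tool_rot: [-1.035, -1.451, 1.444]
wrist_force: [0.1, 0.1, 1.1]
grip_width: 0.597
```

>>> {"op": "arm_command", "data": {"deltas": [[[0,0,0],0],[[0,0,0],0],[[0,0,0],0],[[0,0,0],0],[[0,0,0],0],[[0,0,0],0],[[0,0,0],0],[[0,0,0],0],[[0,0,0],0],[[0,0,0],0]], "fingers": -1, "force": 40}}

```text
time_s: 13.92
tcp_pos: [0.5357, -0.1676, 0.1577]
tool_rot: [-1.035, -1.451, 1.445]
wrist_force: [-0.8, -0.1, 5.6]
grip_width: 0.158
```

Run:
```python
from h import *
plan([.5357,-.1675,.103+.0539+.09],0.328); print(robot.state()["torque"].round(2))
```

```text
t 13.92 tcp [ 0.5357 -0.1676  0.1577] zyaw -2.812 q1,q6 [-0.454 -2.355] y [ 0.002  0.003 -1.   ] F [-0.8 -0.1  5.6] w 0.158
shift now [ 0.0003 -0.0892 -0.0003]
turn deg 0.1 (or +-180) shift after turn [ 0.0003 -0.0892 -0.0003]
[-0.04  0.36  0.  ]
```

>>> {"op": "arm_command", "data": {"deltas": [[[0,-0.005,0],0],[[0,-0.008,0],0],[[0,-0.01,0],0],[[0,-0.01,0],0],[[0,-0.01,0],0],[[0,-0.01,0],0],[[0,-0.015,0],0],[[0,-0.015,0],0],[[0,-0.012,0],0],[[0,-0.005,0],0],[[0,0,0],0],[[0,0,0],0]]}}

```text
time_s: 14.92
tcp_pos: [0.5353, -0.1677, 0.2568]
tool_rot: [-1.034, -1.451, 1.444]
wrist_force: [-0.5, 0.1, -2.4]
grip_width: 0.157
```

Run:
```python
from h import *
plan([.4985,.129,.2577],-0.105); print(robot.state()["torque"].round(2))
S=robot.get_image("scene")
a=cv2.resize(S[120:260,180:320],(560,560),interpolation=cv2.INTER_CUBIC)
cv2.imwrite("pics/s4.png",a[:,:,::-1])
```

```text
t 14.92 tcp [ 0.5353 -0.1677  0.2568] zyaw -2.812 q1,q6 [-0.455 -2.355] y [ 0.001  0.004 -1.   ] F [-0.5  0.1 -2.4] w 0.157
shift now [ 2.926e-01  1.000e-04 -6.120e-02]
turn deg 24.9 (or +-180) shift after turn [2.912e-01 1.000e-04 6.770e-02]
[-0.03  0.01  0.02]
```

View pics/s4.png

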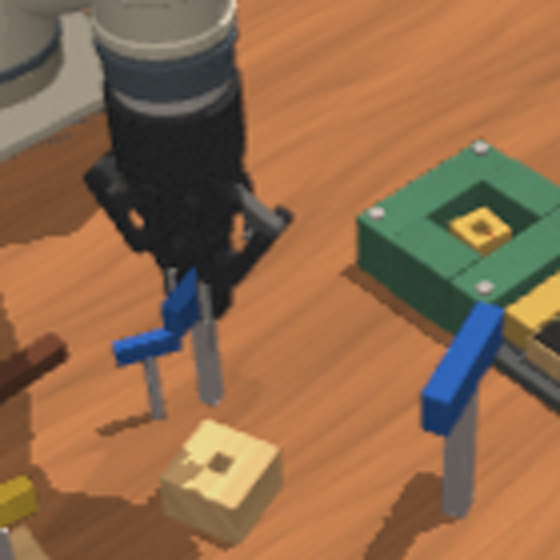

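>>> {"op": "arm_command", "data": {"deltas": [[[0,0,0],6.3],[[0,0,0],6.2],[[0,0,0],6.2],[[0,0,0],6.2],[[0.02,0,0.0047],0],[[0.035,0,0.008],0],[[0.039,0,0.009],0],[[0.039,0,0.009],0],[[0.039,0,0.009],0],[[0.039,0,0.009],0],[[0.035,0,0.008],0],[[0.025,0,0.006],0]]}}

```text
time_s: 15.97
tcp_pos: [0.5002, 0.111, 0.257]
tool_rot: [-1.253, -1.134, 1.13]
wrist_force: [0.2, 0.5, -1.9]
grip_width: 0.16
```

>>> {"op": "arm_command", "data": {"deltas": [[[0.016,0,0.004],0],[[0.004,0,0.001],0],[[0,0,0],0],[[0,0,0],0]]}}

```text
time_s: 16.3
tcp_pos: [0.4985, 0.1284, 0.2573]
tool_rot: [-1.255, -1.134, 1.129]
wrist_force: [0.2, -0.4, -1.2]
grip_width: 0.157
```

Run:
```python
from h import *
plan([.4985,.129,.2577],-0.105); print(robot.state()["torque"].round(2))
c=lambda x,y:np.array([180+(x+.5)/4-.5,120+(y+.5)/4-.5])
print("well",onz("scene",c(220,463),.04),"tip then",onz("scene",c(210,400),.104))
S=robot.get_image("scene");T=robot.get_image("top")
a=cv2.resize(S[120:220,250:350],(600,600),interpolation=cv2.INTER_CUBIC)
cv2.imwrite("pics/s5.png",a[:,:,::-1]);cv2.imwrite("pics/t5.png",T[:,:,::-1])
```

```text
t 16.30 tcp [0.4985 0.1284 0.2573] zyaw 3.037 q1,q6 [ 0.088 -1.379] y [ 0.     0.003 -1.   ] F [ 0.2 -0.4 -1.2] w 0.157
shift now [ 0.0006 -0.0004  0.    ]
turn deg 0.0 (or +-180) shift after turn [ 0.0006 -0.0004  0.    ]
[0.   0.01 0.01]
well [ 0.5352381  -0.16522091  0.04      ] tip then [ 0.53472415 -0.16674643  0.104     ]
```

View pics/s5.png

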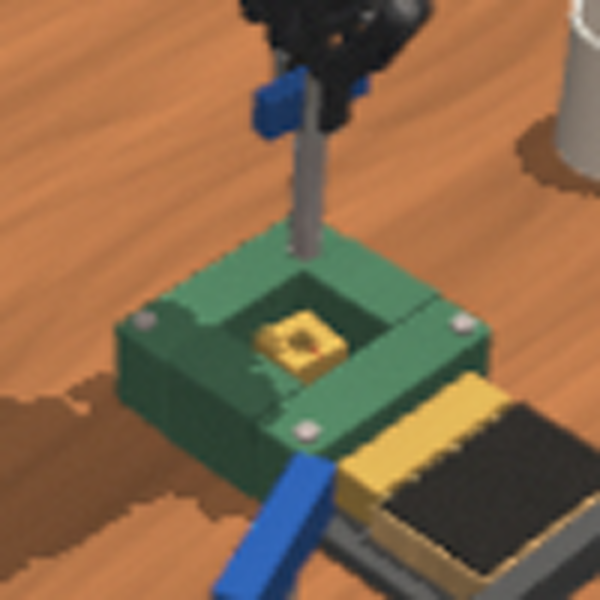

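The key hangs upright over the window, with its tip at about crop (305,250) and the nut centre at (302,342). Next is the relative offset from this same view.

Run:
```python
from h import *
c=lambda x,y:np.array([250+(x+.5)/6-.5,120+(y+.5)/6-.5])
z=.2573-.1527
for t in((305,250),(306,254)): print("tip",onz("scene",c(*t),z)," nut",onz("scene",c(302,342),.047), "exp nut px from tcp",(proj("scene",[.4985,.1284,z])-[250,120]+.5)*6)
```

```text
tip [0.49625078 0.13335875 0.1046    ]  nut [0.49952948 0.13076417 0.047     ] exp nut px from tcp [301.97240479 256.96749256]
tip [0.498764   0.13141896 0.1046    ]  nut [0.49952948 0.13076417 0.047     ] exp nut px from tcp [301.97240479 256.96749256]
```

>>> {"op": "arm_command", "data": {"deltas": [[[0,0.01,0],0],[[0,0.015,0],0],[[0,0.01,0],0],[[0,0.005,0],0],[[0,0,0],0],[[0,0,0],0]]}}

```text
time_s: 16.9
tcp_pos: [0.4986, 0.1286, 0.2176]
tool_rot: [-1.255, -1.133, 1.129]
wrist_force: [-0.2, 0.2, -0.8]
grip_width: 0.157
```

Run:
```python
from h import *
plan([.4985,.129,.2577],-0.105)
S=robot.get_image("scene")
a=cv2.resize(S[140:205,260:340],(800,650),interpolation=cv2.INTER_CUBIC)[:600]
cv2.imwrite("pics/s6.png",a[:,:,::-1])
```

```text
t 16.90 tcp [0.4986 0.1286 0.2176] zyaw 3.036 q1,q6 [ 0.088 -1.378] y [ 0.001  0.004 -1.   ] F [-0.2  0.2 -0.8] w 0.157
shift now [ 0.0005 -0.04    0.0001]
turn deg -0.0 (or +-180) shift after turn [ 0.0005 -0.04    0.0001]
```

View pics/s6.png

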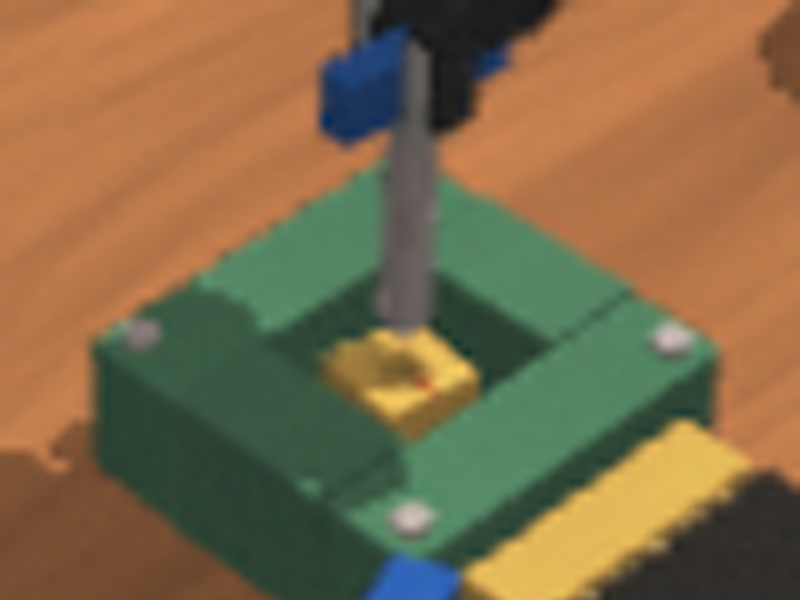

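The tip is at s6 (404,318), with its corners at (377,315), (408,332) and (432,322). The nut's left and right corners are at (320,362) and (480,378), so its centre is about (400,370).

Run:
```python
from h import *
c=lambda x,y:np.array([260+(x+.5)/10-.5,140+(y+.5)/10-.5])
z=.0649
t=onz("scene",c(404.5,318),z); n=onz("scene",c(400,370),.047)
print("tip",t,"nut",n,"d",n-t)
f=onz("scene",c(408,332),z);print("front corner",f,"expected offs",f-t)
print("bottom nut corner",onz("scene",c(400,418),.047)-n)
r=R.from_rotvec(robot.state()["tool_rot"]);print("tool shift",r.inv().apply(n-t),r.as_matrix().round(2))
```

```text
tip [0.49652298 0.13337059 0.0649    ] nut [0.49862212 0.13006962 0.047     ] d [ 0.00209913 -0.00330097 -0.0179    ]
front corner [0.50179241 0.12934528 0.0649    ] expected offs [ 0.00526942 -0.00402531  0.        ]
bottom nut corner [ 1.52719697e-02 -1.61710285e-02  1.11022302e-16]
tool shift [-0.00312951  0.01789105 -0.00241442] [[ 0.1   0.   -0.99]
 [ 0.99  0.    0.1 ]
 [ 0.   -1.   -0.  ]]
```

>>> {"op": "arm_command", "data": {"deltas": [[[-0.0022,0,-0.0015],0],[[0,0.005,0],0],[[0,0.006,0],0],[[0,0.004,0],0],[[0,0.001,0],0],[[0,0,0],0],[[0,0,0],0]]}}

```text
time_s: 17.53
tcp_pos: [0.4998, 0.1266, 0.2017]
tool_rot: [-1.255, -1.134, 1.129]
wrist_force: [1.3, 0.3, -1.3]
grip_width: 0.157
```

>>> {"op": "arm_command", "data": {"deltas": [[[0,0.0015,0],0],[[0,0.0015,0],0],[[0,0.001,0],0],[[0,0,0],0],[[0,0,0],0]]}}

```text
time_s: 17.95
tcp_pos: [0.5, 0.1266, 0.1981]
tool_rot: [-1.255, -1.135, 1.128]
wrist_force: [-0.6, -0.2, 3.4]
grip_width: 0.154
```

Run:
```python
from h import *
plan([.4985,.129,.2577],-0.105);print(robot.state()["torque"].round(2))
```

```text
t 17.95 tcp [0.5    0.1266 0.1981] zyaw 3.037 q1,q6 [ 0.084 -1.382] y [ 0.002  0.004 -1.   ] F [-0.6 -0.2  3.4] w 0.154
shift now [ 0.0024 -0.0596  0.0017]
turn deg 0.0 (or +-180) shift after turn [ 0.0024 -0.0596  0.0017]
[-0.01  0.06 -0.04]
```

The key touches the nut face with about 5 N, some 2 mm down. I'll probe around in a small ring, lifting clear before each step.

>>> {"op": "arm_command", "data": {"deltas": [[[0,-0.004,0],0],[[-0.0025,0,0],0],[[0,0.002,0],0],[[0,0.002,0],0],[[0,0,0],0],[[0,0,0],0]]}}

```text
time_s: 18.45
tcp_pos: [0.4996, 0.124, 0.1978]
tool_rot: [-1.255, -1.134, 1.129]
wrist_force: [-0.1, -1.1, 2.8]
grip_width: 0.157
```

>>> {"op": "arm_command", "data": {"deltas": [[[0,-0.004,0],0],[[0,0,-0.0025],0],[[0,0.002,0],0],[[0,0.002,0],0],[[0,0,0],0],[[0,0,0],0]]}}

```text
time_s: 18.95
tcp_pos: [0.5023, 0.1239, 0.1979]
tool_rot: [-1.255, -1.135, 1.128]
wrist_force: [-0.2, 0.1, 3.7]
grip_width: 0.16
```

>>> {"op": "arm_command", "data": {"deltas": [[[0,-0.004,0],0],[[0.0025,0,0],0],[[0,0.002,0],0],[[0,0.002,0],0],[[0,0,0],0],[[0,0,0],0]]}}

```text
time_s: 19.45
tcp_pos: [0.5023, 0.1265, 0.1978]
tool_rot: [-1.255, -1.134, 1.128]
wrist_force: [-1.1, 0.2, 3.6]
grip_width: 0.158
```

>>> {"op": "arm_command", "data": {"deltas": [[[0,-0.004,0],0],[[0.0025,0,0],0],[[0,0.002,0],0],[[0,0.002,0],0],[[0,0,0],0],[[0,0,0],0]]}}

```text
time_s: 19.95
tcp_pos: [0.5027, 0.1289, 0.1979]
tool_rot: [-1.255, -1.134, 1.128]
wrist_force: [0.2, 1.0, 3.2]
grip_width: 0.158
```

>>> {"op": "arm_command", "data": {"deltas": [[[0,-0.004,0],0],[[0,0,0.0025],0],[[0,0.002,0],0],[[0,0.002,0],0],[[0,0,0],0],[[0,0,0],0]]}}

```text
time_s: 20.45
tcp_pos: [0.5, 0.1291, 0.1978]
tool_rot: [-1.255, -1.134, 1.129]
wrist_force: [-0.6, -0.2, 2.6]
grip_width: 0.158
```

>>> {"op": "arm_command", "data": {"deltas": [[[0,-0.004,0],0],[[0,0,0.0025],0],[[0,0.002,0],0],[[0,0.002,0],0],[[0,0,0],0],[[0,0,0],0]]}}

```text
time_s: 20.95
tcp_pos: [0.4975, 0.1293, 0.1975]
tool_rot: [-1.255, -1.134, 1.129]
wrist_force: [0.3, 0.2, -1.3]
grip_width: 0.153
```

>>> {"op": "arm_command", "data": {"deltas": [[[0,-0.004,0],0],[[-0.0025,0,0],0],[[0,0.002,0],0],[[0,0.002,0],0],[[0,0,0],0],[[0,0,0],0]]}}

```text
time_s: 21.45
tcp_pos: [0.4975, 0.1268, 0.198]
tool_rot: [-1.256, -1.134, 1.128]
wrist_force: [-0.3, 0.1, 3.9]
grip_width: 0.155
```

>>> {"op": "arm_command", "data": {"deltas": [[[0,-0.004,0],0],[[-0.0025,0,0],0],[[0,0.002,0],0],[[0,0.002,0],0],[[0,0,0],0],[[0,0,0],0]]}}

```text
time_s: 21.95
tcp_pos: [0.4971, 0.1243, 0.1978]
tool_rot: [-1.255, -1.134, 1.128]
wrist_force: [0.1, -0.2, 3.4]
grip_width: 0.158
```

The probe at TCP (0.4975, 0.1293) dropped in, with no contact load. I'm going back there and feeling deeper.

>>> {"op": "arm_command", "data": {"deltas": [[[0,-0.004,0],0],[[0.0025,0,0],0],[[0.0025,0,0],0],[[0,0.002,0],0],[[0,0.002,0],0],[[0,0,0],0],[[0,0,0],0]]}}

```text
time_s: 22.53
tcp_pos: [0.4975, 0.1293, 0.1975]
tool_rot: [-1.255, -1.134, 1.129]
wrist_force: [0.1, -0.5, -1.0]
grip_width: 0.156
```

>>> {"op": "arm_command", "data": {"deltas": [[[0,0.001,0],0],[[0,0.001,0],0],[[0,0.001,0],0],[[0,0,0],0],[[0,0,0],0]]}}

```text
time_s: 22.95
tcp_pos: [0.4976, 0.1293, 0.1947]
tool_rot: [-1.255, -1.134, 1.129]
wrist_force: [0.0, -1.1, -1.7]
grip_width: 0.155
```

Run:
```python
from h import *
plan([.4985,.129,.1817],-0.105);print(robot.state()["torque"].round(2))
```

```text
t 22.95 tcp [0.4976 0.1293 0.1947] zyaw 3.037 q1,q6 [ 0.089 -1.377] y [ 0.001  0.004 -1.   ] F [ 0.  -1.1 -1.7] w 0.155
shift now [-0.0003  0.013  -0.001 ]
turn deg 0.0 (or +-180) shift after turn [-0.0003  0.013  -0.001 ]
[-0.02 -0.05  0.03]
```

>>> {"op": "arm_command", "data": {"deltas": [[[0,0.002,0],0],[[0,0.002,0],0],[[0,0.001,0],0],[[0,0,0],0],[[0,0,0],0]]}}

```text
time_s: 23.37
tcp_pos: [0.4976, 0.1294, 0.1897]
tool_rot: [-1.255, -1.134, 1.129]
wrist_force: [0.1, -0.4, -0.7]
grip_width: 0.163
```

>>> {"op": "arm_command", "data": {"deltas": [[[0,0.002,0],0],[[0,0.002,0],0],[[0,0.001,0],0],[[0,0,0],0],[[0,0,0],0]]}}

```text
time_s: 23.78
tcp_pos: [0.4976, 0.1294, 0.1847]
tool_rot: [-1.255, -1.134, 1.129]
wrist_force: [-0.2, -0.3, -1.9]
grip_width: 0.154
```

>>> {"op": "arm_command", "data": {"deltas": [[[0,0.001,0],0],[[0,0.001,0],0],[[0,0.0005,0],0],[[0,0,0],0],[[0,0,0],0]]}}

```text
time_s: 24.2
tcp_pos: [0.4976, 0.1294, 0.1823]
tool_rot: [-1.255, -1.134, 1.129]
wrist_force: [-0.9, -1.1, -0.8]
grip_width: 0.158
```

Run:
```python
from h import *
plan([.4985,.129,.1817],-0.105);print(robot.state()["torque"].round(2))
```

```text
t 24.20 tcp [0.4976 0.1294 0.1823] zyaw 3.037 q1,q6 [ 0.09  -1.376] y [ 0.001  0.004 -1.   ] F [-0.9 -1.1 -0.8] w 0.158
shift now [-0.0003  0.0006 -0.0009]
turn deg 0.0 (or +-180) shift after turn [-0.0003  0.0006 -0.0009]
[-0.18  0.02  0.  ]
```

>>> {"op": "arm_command", "data": {"deltas": [[[0,0.0007,0],0],[[0,0,0],0],[[0,0,0],0]]}}

```text
time_s: 24.45
tcp_pos: [0.4977, 0.1294, 0.1818]
tool_rot: [-1.255, -1.134, 1.128]
wrist_force: [0.8, -1.1, 0.4]
grip_width: 0.157
```

>>> {"op": "arm_command", "data": {"deltas": [[[0,0.0007,0],0],[[0,0,0],0],[[0,0,0],0]]}}

```text
time_s: 24.7
tcp_pos: [0.4977, 0.1294, 0.1811]
tool_rot: [-1.255, -1.134, 1.128]
wrist_force: [-0.7, -0.5, 2.3]
grip_width: 0.155
```

>>> {"op": "arm_command", "data": {"deltas": [[[0,0.0007,0],0],[[0,0,0],0],[[0,0,0],0],[[0,0,0],0]]}}

```text
time_s: 25.03
tcp_pos: [0.4977, 0.1294, 0.1803]
tool_rot: [-1.255, -1.134, 1.128]
wrist_force: [-0.0, -1.6, 2.9]
grip_width: 0.16
```

The key is home: load appears at TCP z 0.1818, 18 mm below the face, and about 1.5 mm of spring is used. Turning clockwise.

>>> {"op": "arm_command", "data": {"deltas": [[[0,0,0],4],[[0,0,0],4],[[0,0,0],4],[[0,0,0],4],[[0,0,0],4],[[0,0,0],4],[[0,0,0],4],[[0,0,0],4],[[0,0,0],0]]}}

```text
time_s: 25.78
tcp_pos: [0.4977, 0.1291, 0.1803]
tool_rot: [-1.451, -0.708, 0.704]
wrist_force: [0.8, -3.5, 3.1]
grip_width: 0.157
```

Run:
```python
from h import *
plan([.4976,.1294,.1805],-1.5);print(robot.state()["torque"].round(2))
```

```text
t 25.78 tcp [0.4977 0.1291 0.1803] zyaw 2.475 q1,q6 [ 0.089 -0.815] y [ 0.002  0.003 -1.   ] F [ 0.8 -3.5  3.1] w 0.157
shift now [ 0.0001 -0.0002  0.0003]
turn deg 47.8 (or +-180) shift after turn [-0.0001 -0.0002  0.0003]
[-0.88 -0.02  0.1 ]
```

>>> {"op": "arm_command", "data": {"deltas": [[[-0.0005,0,-0.0004],0],[[0,0,0],4],[[0,0,0],4],[[0,0,0],4],[[0,0,0],4],[[0,0,0],4],[[0,0,0],4],[[0,0,0],0]]}}

```text
time_s: 26.45
tcp_pos: [0.4976, 0.1288, 0.1802]
tool_rot: [-1.533, -0.384, 0.381]
wrist_force: [-1.4, -0.8, 2.8]
grip_width: 0.158
```

Run:
```python
from h import *
plan([.4976,.1294,.1805],-1.5);print(robot.state()["torque"].round(2))
```

```text
t 26.45 tcp [0.4976 0.1288 0.1802] zyaw 2.059 q1,q6 [ 0.088 -0.4  ] y [ 0.001  0.004 -1.   ] F [-1.4 -0.8  2.8] w 0.158
shift now [ 0.0003 -0.0003  0.0005]
turn deg 23.9 (or +-180) shift after turn [ 0.     -0.0003  0.0006]
[-0.36  0.05  0.17]
```

>>> {"op": "arm_command", "data": {"deltas": [[[0,0,0],4],[[0,0,0],4],[[0,0,0],4],[[0,0,0],4],[[0,0,0],0]]}}

```text
time_s: 26.87
tcp_pos: [0.4975, 0.1289, 0.1802]
tool_rot: [-1.561, -0.166, 0.164]
wrist_force: [-0.1, -0.8, 2.9]
grip_width: 0.156
```

Run:
```python
from h import *
plan([.4976,.1294,.1805],-1.5);print(robot.state()["torque"].round(2))
```

```text
t 26.87 tcp [0.4975 0.1289 0.1802] zyaw 1.781 q1,q6 [ 0.088 -0.122] y [ 0.001  0.004 -1.   ] F [-0.1 -0.8  2.9] w 0.156
shift now [ 0.0002 -0.0003  0.0005]
turn deg 8.0 (or +-180) shift after turn [ 0.0001 -0.0003  0.0005]
[-0.29  0.21  0.21]
```

>>> {"op": "arm_command", "data": {"deltas": [[[0,0,0],3],[[0,0,0],3],[[0,0,0],0],[[0,0,0],0]]}}

```text
time_s: 27.2
tcp_pos: [0.4976, 0.1289, 0.1802]
tool_rot: [-1.565, -0.087, 0.085]
wrist_force: [-0.3, -0.4, 3.2]
grip_width: 0.154
```

Run:
```python
from h import *
plan([.4976,.1294,.1805],-1.5);print(robot.state()["torque"].round(2))
```

```text
t 27.20 tcp [0.4976 0.1289 0.1802] zyaw 1.680 q1,q6 [ 0.088 -0.021] y [ 0.001  0.004 -1.   ] F [-0.3 -0.4  3.2] w 0.154
shift now [ 0.0001 -0.0003  0.0005]
turn deg 2.2 (or +-180) shift after turn [ 0.0001 -0.0003  0.0005]
[-0.18  0.22  0.29]
```

>>> {"op": "arm_command", "data": {"deltas": [[[0,0,0],2],[[0,0,0],2],[[0,0,0],0],[[0,0,0],0]]}}

```text
time_s: 27.53
tcp_pos: [0.4976, 0.1288, 0.1802]
tool_rot: [-1.567, -0.031, 0.029]
wrist_force: [-1.2, -0.6, 3.0]
grip_width: 0.156
```

Run:
```python
from h import *
plan([.4976,.1294,.1805],-1.5);print(robot.state()["torque"].round(2))
```

```text
t 27.53 tcp [0.4976 0.1288 0.1802] zyaw 1.609 q1,q6 [0.088 0.05 ] y [ 0.001  0.004 -1.   ] F [-1.2 -0.6  3. ] w 0.156
shift now [ 0.0001 -0.0003  0.0006]
turn deg -1.8 (or +-180) shift after turn [ 0.0001 -0.0003  0.0006]
[-0.08  0.29  0.24]
```

>>> {"op": "arm_command", "data": {"deltas": [[[0,0,0],2],[[0,0,0],2],[[0,0,0],0],[[0,0,0],0]]}}

```text
time_s: 27.87
tcp_pos: [0.4976, 0.1288, 0.1802]
tool_rot: [-1.567, 0.024, -0.026]
wrist_force: [-1.1, -0.4, 3.2]
grip_width: 0.159
```

Run:
```python
from h import *
plan([.4976,.1294,.1805],-1.5);print(robot.state()["torque"].round(2))
```

```text
t 27.87 tcp [0.4976 0.1288 0.1802] zyaw 1.539 q1,q6 [0.088 0.12 ] y [ 0.001  0.004 -1.   ] F [-1.1 -0.4  3.2] w 0.159
shift now [-0.     -0.0003  0.0006]
turn deg -5.9 (or +-180) shift after turn [ 0.     -0.0003  0.0006]
[-0.02  0.33  0.2 ]
```

>>> {"op": "arm_command", "data": {"deltas": [[[0,0,0],2],[[0,0,0],2],[[0,0,0],0],[[0,0,0],0]]}}

```text
time_s: 28.2
tcp_pos: [0.4976, 0.1289, 0.1802]
tool_rot: [-1.565, 0.079, -0.081]
wrist_force: [-1.8, -0.7, 3.4]
grip_width: 0.161
```

Run:
```python
from h import *
plan([.4976,.1294,.1805],-1.5);print(robot.state()["torque"].round(2))
S=robot.get_image("scene")
a=cv2.resize(S[110:200,250:350],(800,720),interpolation=cv2.INTER_CUBIC)[:600]
cv2.imwrite("pics/s7.png",a[:,:,::-1])
```

```text
t 28.20 tcp [0.4976 0.1289 0.1802] zyaw 1.469 q1,q6 [0.088 0.191] y [ 0.001  0.004 -1.   ] F [-1.8 -0.7  3.4] w 0.161
shift now [-0.     -0.0003  0.0005]
turn deg -9.9 (or +-180) shift after turn [ 0.0001 -0.0003  0.0005]
[0.08 0.36 0.23]
```

View pics/s7.png

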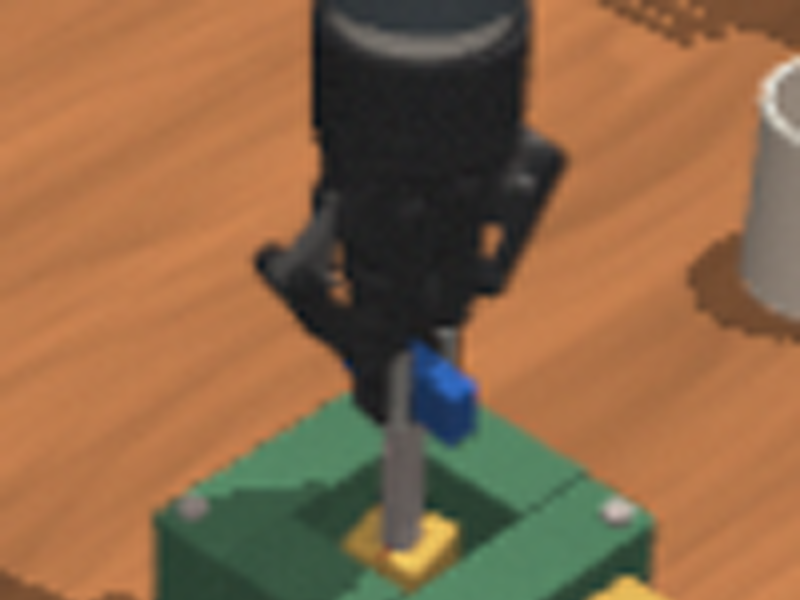

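s7 shows the nut turned, with its red mark now on the far-left side near (385,547). Its corners are about (343,545), (412,588), (460,530) and (375,507), and the handle is still between the pads.

Run:
```python
from h import *
c=lambda x,y:np.array([250+(x+.5)/8-.5,110+(y+.5)/8-.5])
w=np.array([onz("scene",c(*q),.0455)[:2] for q in((343,545),(412,588),(460,530),(375,507))])
e=np.roll(w,-1,0)-w
print(w.round(4),np.linalg.norm(e,axis=1).round(4),np.arctan2(e[:,1],e[:,0]).round(2))
# handle edge: blue bottom / top
h=np.array([onz("scene",c(*q),z)[:2] for q,z in(((415,347),.14),((475,395),.14))]);d=h[1]-h[0];print("bar dir",np.arctan2(d[1],d[0]))
```

```text
[[0.4856 0.1118]
 [0.5214 0.1128]
 [0.5116 0.1505]
 [0.4788 0.1369]] [0.0358 0.039  0.0354 0.026 ] [ 0.03  1.83 -2.75 -1.31]
bar dir -0.1442151478755848
```

Nut yaw in the picture is about -1.37, so the lock is about 1.3. The hand stands at -1.67, beyond the play, which puts the nut at its stop. I'll unwind a little within the play, relieve the spring, release and go straight up.

>>> {"op": "arm_command", "data": {"deltas": [[[0,0,0],-3],[[0,0,0],-3],[[0,-0.001,0],0],[[0,0,0],0],[[0,0,0],0]]}}

```text
time_s: 28.67
tcp_pos: [0.4976, 0.1288, 0.1812]
tool_rot: [-1.567, 0.0, -0.002]
wrist_force: [-0.5, 0.0, 1.2]
grip_width: 0.158
```

Run:
```python
from h import *
plan([.4976,.1294,.1805],-1.5);print(robot.state()["torque"].round(2))
```

```text
t 28.67 tcp [0.4976 0.1288 0.1812] zyaw 1.570 q1,q6 [0.088 0.089] y [ 0.001  0.004 -1.   ] F [-0.5  0.   1.2] w 0.158
shift now [0.     0.0007 0.0006]
turn deg -4.1 (or +-180) shift after turn [0.0001 0.0007 0.0006]
[0.14 0.31 0.14]
```

Torque hasn't clearly shown a stop, so I'll press a bit further to make sure.

>>> {"op": "arm_command", "data": {"deltas": [[[0,0.001,0],0],[[0,0,0],3],[[0,0,0],3],[[0,0,0],3],[[0,0,0],0],[[0,0,0],0]]}}

```text
time_s: 29.17
tcp_pos: [0.4976, 0.1288, 0.1802]
tool_rot: [-1.564, 0.122, -0.123]
wrist_force: [-1.9, 1.5, 3.1]
grip_width: 0.157
```

Run:
```python
from h import *
plan([.4976,.1294,.1805],-1.5);print(robot.state()["torque"].round(2))
```

```text
t 29.17 tcp [0.4976 0.1288 0.1802] zyaw 1.415 q1,q6 [0.088 0.244] y [ 0.001  0.004 -1.   ] F [-1.9  1.5  3.1] w 0.157
shift now [-0.0001 -0.0003  0.0006]
turn deg -13.0 (or +-180) shift after turn [ 0.     -0.0003  0.0006]
[0.21 0.41 0.32]
```

>>> {"op": "arm_command", "data": {"deltas": [[[0,0,0],3],[[0,0,0],3],[[0,0,0],0],[[0,0,0],0]]}}

```text
time_s: 29.5
tcp_pos: [0.4976, 0.1288, 0.1802]
tool_rot: [-1.557, 0.203, -0.204]
wrist_force: [-1.4, 0.5, 2.8]
grip_width: 0.158
```

Run:
```python
from h import *
plan([.4976,.1294,.1805],-1.5);print(robot.state()["torque"].round(2))
```

```text
t 29.50 tcp [0.4976 0.1288 0.1802] zyaw 1.311 q1,q6 [0.088 0.348] y [ 0.001  0.004 -1.   ] F [-1.4  0.5  2.8] w 0.158
shift now [-0.0001 -0.0003  0.0006]
turn deg -18.9 (or +-180) shift after turn [ 0.0001 -0.0003  0.0006]
[0.3  0.53 0.28]
```

Run:
```python
from h import *
S=robot.get_image("scene")
cv2.imwrite("pics/s8f.png",S[:,:,::-1])
O=cv2.imread("pics/s7.png")[:,:,::-1]
a=cv2.resize(S[148:188,275:325],(800,640),interpolation=cv2.INTER_CUBIC)[:600]
a=cv2.resize(S[145:195,272:327],(550,500),interpolation=cv2.INTER_CUBIC)
p=np.zeros((500,800,3),np.uint8);p[:,:550]=a
# previous view, nut region only (8x crop -> 5x)
q=O[350:600,300:520];p[:250,560:780]=q
cv2.imwrite("pics/s8.png",p[:,:,::-1])
```

```text
(no output)
```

View pics/s8.png

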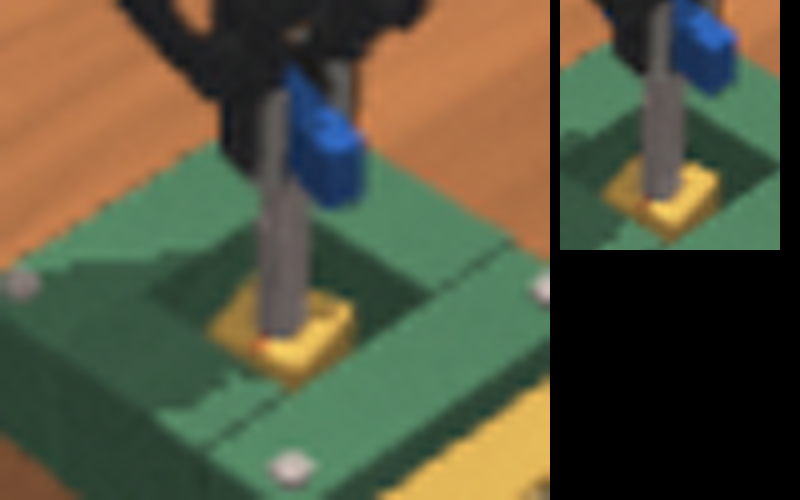

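Between the two views (corners now about (207,330), (293,388), (355,308), (248,282)) the nut has not moved, although the hand turned about 9° more. It is at its stop. Now I unwind, relieve the spring and release.

>>> {"op": "arm_command", "data": {"deltas": [[[0,0,0],-4],[[0,0,0],-4],[[0,0,0],-3],[[0,-0.001,0],0],[[0,0,0],0],[[0,0,0],0]]}}

```text
time_s: 30.05
tcp_pos: [0.4976, 0.1288, 0.1812]
tool_rot: [-1.566, 0.055, -0.056]
wrist_force: [-1.3, 0.5, 2.1]
grip_width: 0.156
```

>>> {"op": "arm_command", "data": {"deltas": [[[0,0,0],0],[[0,0,0],0],[[0,0,0],0],[[0,0,0],0],[[0,0,0],0],[[0,0,0],0],[[0,0,0],0],[[0,0,0],0]], "fingers": 0}}

```text
time_s: 30.72
tcp_pos: [0.4977, 0.1288, 0.1812]
tool_rot: [-1.566, 0.054, -0.056]
wrist_force: [0.2, 0.1, 0.3]
grip_width: 0.504
```

>>> {"op": "arm_command", "data": {"deltas": [[[0,-0.005,0],0],[[0,-0.01,0],0],[[0,-0.02,0],0],[[0,-0.025,0],0],[[0,-0.025,0],0],[[0,-0.02,0],0],[[0,-0.01,0],0],[[0,0,0],0],[[0,0,0],0]]}}

```text
time_s: 31.47
tcp_pos: [0.4975, 0.1283, 0.2962]
tool_rot: [-1.566, 0.054, -0.056]
wrist_force: [0.2, 0.3, -0.5]
grip_width: 0.501
```

Run:
```python
from h import *
plan([.4976,.1294,.1805],-1.5)
S=robot.get_image("scene");T=robot.get_image("top")
cv2.imwrite("pics/t9f.png",T[:,:,::-1])
c=np.zeros((500,800,3),np.uint8)
c[:450,:500]=cv2.resize(S[110:200,250:350],(500,450),interpolation=cv2.INTER_CUBIC)
c[:280,510:]=cv2.resize(S[100:330,120:420],(290,280))[:, :290]
cv2.imwrite("pics/s9.png",c[:,:,::-1])
```

```text
t 31.47 tcp [0.4975 0.1283 0.2962] zyaw 1.501 q1,q6 [0.088 0.157] y [ 0.002  0.004 -1.   ] F [ 0.2  0.3 -0.5] w 0.501
shift now [-1.000e-04  1.157e-01  6.000e-04]
turn deg -8.1 (or +-180) shift after turn [-0.      0.1157  0.0006]
```

View pics/s9.png

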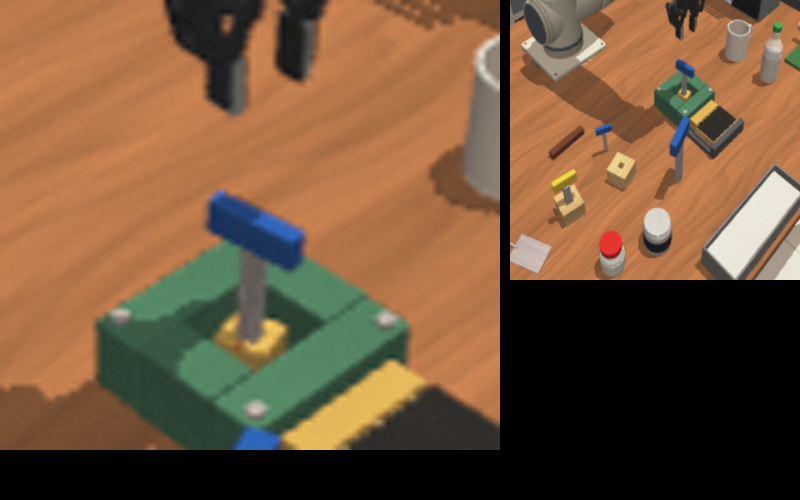

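s9 shows the key upright in the socket, with its handle at (255,230) in the crop. The gripper is clear above and the bystanders are where they were. One numeric check, then hand in.

Run:
```python
from h import *
S=robot.get_image("scene");T=robot.get_image("top")
c=lambda x,y:np.array([250+(x+.5)/5-.5,110+(y+.5)/5-.5])
a,b=onz("scene",c(208,228),.115),onz("scene",c(290,268),.115);d=b-a
print("bar dir",np.arctan2(d[1],d[0]),"len",np.hypot(*d[:2]))
bs=comps(S,(105,120,40),(130,255,255),(288,145,314,166));print([(x[0],x[1]) for x in bs])
print("expected handle px home", proj("scene",[.4976,.1288,.127]),"and 5mm higher",proj("scene",[.4976,.1288,.132]))
```

```text
bar dir 0.11968538276573035 len 0.06086049666010758
[(array([300.77333333, 155.9       ]), np.int32(150))]
expected handle px home [299.97609517 156.24435831] and 5mm higher [300.03828603 154.90858875]
```

```bash
python3 -c "
from rig import robot
print(robot.finish_job())"
```

```text
the job is handed in; nothing more can be done
None
```

I handed the job in at about 31.5 s. The blue key was lifted from its rest, felt into the socket by light probing, turned clockwise to the stop, released and left standing. The robot reports no verdict.

**Seating:** Each probe pressed with about 5 N, roughly 2 mm of spring travel, far from the 9 mm limit. The key dropped in on the seventh spot, at TCP (0.4975, 0.1293). It bottomed 18 mm below the nut face, which matches fully home.

**Final state:**
- The key stands upright, and the handle's image position matches the fully-home height.
- The handle's yaw of about -1.45 rad, less the play in the socket, puts the lock at 1.25 rad or more. The nut's own edges suggest about 1.3 rad.
- The gripper is clear above the key. By eye, the bystanders visible in the last picture had not moved; the scraper is only partly in view and I measured none of them.

**Failed or disagreed:**
- **Wrist tilt:** An early turn the wrong way ran joint 6 to its limit and tilted the tool 8°. I undid this in free space before touching anything, by going to the opposite limit.
- **Stop not felt in torque:** Torque levelled off at about 0.3 N m because the handle twisted slightly in the pads. I judged the stop from two pictures in which the nut no longer moved while the hand kept turning.
- **Camera mismatch:** The two cameras disagreed by about 4 mm at the clamp, so I found the socket by feel rather than by sight.

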